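# Park two filter cassettes in the graded drain rack

## Task

Put the thick blue and the thin orange filter cassette away in the drain rack: drop each one upright into the slot made for its thickness (blue lips for the blue one, orange lips for the orange one), so that it comes to rest down on that slot's ledges, and let go of it. The green cassette is not part of the job.

Things in the scene. Friction and masses are not known exactly. Their poses are not given: they have to be found in the camera images.
- cassette_thick: Thick blue filter cassette, a flat block standing loose on its long edge: 80 mm long (x), 34 mm thick (y), 95 mm tall (z), about 260 g, white panels on both broad faces, plain top. Origin: centre of its underside. The same after a half turn about z. Tips over easily.
- cassette_thin: Thin orange filter cassette, a flat block standing loose on its long edge: 80 mm long (x), 18 mm thick (y), 95 mm tall (z), about 140 g, white panels on both broad faces, plain top. Origin: centre of its underside. The same after a half turn about z. Tips over easily.
- slot_wide: Widest of 3 rack modules side by side, 95 mm apart, any order; fixed, white, blue sloping lips. Origin: centre of underside, 8 mm above bench. 120 x 72 x 78 mm (x, y, z). Slot along x, 108 mm between clear ends; width 56 mm at top, sloping to 38 at height 56 mm, 38 down to ledges at 26 mm, below them 24. The blue cassette's underside rests on the ledges.
- slot_narrow: Narrowest of 3 rack modules side by side, 95 mm apart, any order; fixed, white, orange sloping lips. Origin: centre of underside, 8 mm above bench. 120 x 72 x 78 mm (x, y, z). Slot along x, 108 mm between clear ends; width 40 mm at top, sloping to 22 at height 56 mm, 22 down to ledges at 26 mm, below them 10. The orange cassette's underside rests on the ledges.

How it is judged (in metres and radians):
At the end, for the whole second after the job is handed in: Blue cassette in the blue-lipped slot, orange in the orange-lipped: each underside 18 to 34 mm above its module's origin, within 20 mm of the slot's middle lengthwise and 10 mm across, upright and in line with the slot within 0.2 rad, at rest (x of cassette_thick in the frame of slot_wide between -0.02 and 0.02 m and y of cassette_thick in the frame of slot_wide between -0.01 and 0.01 m and z of cassette_thick in the frame of slot_wide between 0.018 and 0.034 m and angle between each of cassette_thick, cassette_thin's own z axis and vertical below 0.2 rad and angle between the y axis of cassette_thick and the y axis of slot_wide, either way round below 0.2 rad and linear speed of each of cassette_thick, cassette_thin below 0.05 m/s and angular speed of each of cassette_thick, cassette_thin below 1 rad/s and x of cassette_thin in the frame of slot_narrow between -0.02 and 0.02 m and y of cassette_thin in the frame of slot_narrow between -0.01 and 0.01 m and z of cassette_thin in the frame of slot_narrow between 0.018 and 0.034 m and angle between the y axis of cassette_thin and the y axis of slot_narrow, either way round below 0.2 rad); the robot touches nothing.
It also fails if it takes over 64 s, if anything falls off the work surface, if the arm or the gripper's body presses on something with over 40 N, if the wrist force passes 120 N, or if a joint passes its speed limit or range.

## Robot

A 6-joint arm with a two-finger parallel gripper is mounted at the origin on the work surface. World frame = base frame: x ahead of the robot, y to its left, z up, the work surface at z = 0. Lengths are in m, angles in degrees, forces in N, time in s.
With the tool pointing down it reaches from about 0.35 to 0.875 m from the base axis. Payload 4.2 kg.
Tool frame: the origin (TCP) lies where the fingers leave the gripper's body, on its centre line; the fingertips stand 70 mm ahead of it and the grasp point (between the pads) lies 51 mm ahead of it; z points along the fingers, y is the direction in which the jaws open and shut (so a half turn about z gives the same grasp; the last joint's range is limited). The gripper opens to 87 mm and grips with 3 to 60 N. Pads are 19 mm wide; open, the fingers measure 117 mm over their backs; the gripper's body (75 mm by 190 mm) begins 51 mm behind the grasp point.
Start: joints at [-58.522, 22.042, 0.453, 0, -68.411, -14.817], TCP at [0.179, -0.599, 0.292] pointing down, gripper open.
Joint ranges: [-179.83, 179.83], [-69.29, 118.12], [-61.27, 80.66], [-181.25, 117.63], [-171.15, -9.14], [-177.46, 177.46]. Speed limits (degrees/s): [159.86, 159.86, 180, 180, 180, 180].

## Interface

Orientations are given as a 3x3 rotation matrix whose columns are the frame's x, y, z axes.
In Python, from station import sense, cams, job gives the robot as it stands. The module is installed in compiled form; this text tells all that it offers.
- The arm moves only by the shell command python3 -m handwheel 'ROWS'. ROWS is JSON, a list of rows, each a list of 5 numbers: the shift along the tool's x, y, z in cm, then the turn about the tool's z in degrees, then the opening, from 0 (shut) to 1 (fully open). A call has 1 to 10 rows; each row shifts and turns the commanded pose from where the row before left it, along the tool's axes as they then stand; what a row does not reach is not made up. A row lasts 1/8 s, in which the tool goes at most 62.5 mm and 10.7 degrees, less where a joint would pass 70% of its speed; a pose out of reach is approached as far as the arm can. A call with a gripper value outside its range is refused whole. The fingers move at their own pace and stop on an object; the grip force is fixed at half the most. Time passes only in rows, so rows that do not move let the fingers close. It gives the time, the measured TCP pose, the force and the opening at its end, in the units of the state.
- sense(): the state, without advancing time (a new reading comes with each control period).
- cams.capture(name): name is "side" or "top" or "wrist"; returns the picture (420x560x3 uint8, red, green, blue); there is no depth.
- cams.camera_params(name): a dict with "fx", "fy", "cx", "cy" (pixels), "origin" and "rotation" of the camera in the world. Camera axes: x right, y down, z forward; pixel columns grow to the right and rows downward; lengths in m; the calibration is good to about 2 mm. The wrist camera is an equidistant fisheye: a pixel r from the principal point sees the ray r / f radians off the axis. A picture is of the moment at which its call begins: read the wrist's pose just before it. camera_params takes no time and is no camera call; for the wrist camera it gives the pose at the moment of the call.
- job.finish_job(): hands the job in, once; it reports no verdict.
The state is a dict: "time_s": time; "joints": joint angles; "joint_velocities": joint speeds; "effort": joint torques, N m; "tcp_pos": TCP position; "ee_rot": TCP orientation; "wrist_force": force on the tool from outside, world axes, zero at the start; "moment": the same for the moment, N m; "gripper_width": opening from 0.0 (shut) to 1.0 (fully open).
Only numpy, scipy, OpenCV 4.12 (cv2) and the standard library are available. Lean on these libraries where they do the work, as an engineer would, in place of code of your own. Each camera call takes 0.05 s, during which the arm holds its last target. There are 200 camera calls.

## Working session

There is one attempt and no reset: what is moved stays moved. The work goes in short steps, Python scripts to look and compute and a shell command to move; the robot and the scene stay as the last step left them, time stands still between calls to the robot, and variables do not carry over. Pictures are saved under pics/ and viewed, about 8 in all and at most 12, crops included, and the job is handed in when it is done.

```bash
mkdir -p pics
python3 - <<'E'
from station import sense,cams,job
import cv2,numpy as np
s=sense();print(s['time_s'],s['tcp_pos'],np.round(s['ee_rot'],3).tolist())
for n in("top","side"):
    im=cams.capture(n);cv2.imwrite(f"pics/{n}0.png",im[:,:,::-1])
    p=cams.camera_params(n);print(n,{k:np.round(v,3).tolist() for k,v in p.items()})
E
```

```text
0.0 [ 0.17908852 -0.59830959  0.29115864] [[-0.958, -0.287, -0.001], [-0.287, 0.958, 0.002], [0.0, 0.002, -1.0]]
top {'fx': 383.364, 'fy': 383.364, 'cx': 282.255, 'cy': 210.387, 'origin': [0.492, -0.002, 0.735], 'rotation': [[-0.024, -0.999, 0.047], [-1.0, 0.023, -0.021], [0.02, -0.048, -0.999]]}
side {'fx': 412.577, 'fy': 412.577, 'cx': 283.779, 'cy': 206.337, 'origin': [0.183, 0.42, 0.555], 'rotation': [[-0.763, -0.443, 0.47], [-0.646, 0.509, -0.569], [0.013, -0.738, -0.675]]}
```

View pics/top0.png

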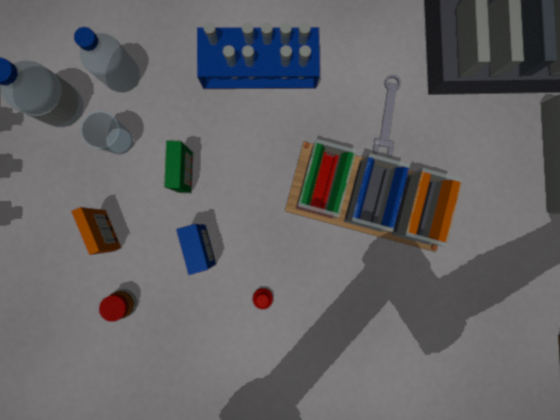

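View pics/side0.png

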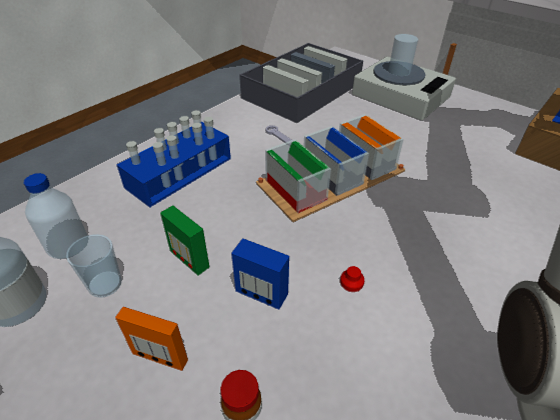

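Top view: orange cassette ~(97,231), blue ~(197,248), and green ~(179,166). The rack modules are green ~(326,178), blue ~(381,191) and orange ~(434,207). The side view confirms that all three cassettes are upright. I'll fit box models to the colour masks.

```bash
cat > h.py <<'E'
import cv2,numpy as np
from scipy.optimize import minimize
from station import sense,cams,job
def proj(P,p):
    R=np.array(p['rotation']);c=(np.asarray(P)-p['origin'])@R
    return np.c_[p['fx']*c[:,0]/c[:,2]+p['cx'],p['fy']*c[:,1]/c[:,2]+p['cy']]
HUE=dict(blue=(100,130),orange=(5,22))
def mask(im,col,roi):
    h=cv2.cvtColor(im,cv2.COLOR_RGB2HSV);a,b=HUE[col]
    m=((h[...,0]>=a)&(h[...,0]<=b)&(h[...,1]>(140 if col=='blue' else 190))&(h[...,2]>50)).astype(np.uint8)
    r=np.zeros_like(m);x0,y0,x1,y1=roi;r[y0:y1,x0:x1]=m[y0:y1,x0:x1]
    n,l,st,_=cv2.connectedComponentsWithStats(r)
    for i in range(1,n):
        if st[i,4]<15:r[l==i]=0
    return r
def hullimg(pts,S=4):
    z=np.zeros((420*S,560*S),np.uint8)
    cv2.fillConvexPoly(z,cv2.convexHull(np.round((pts+.5)*S).astype(np.int32)),1);return z
def fit(model,views,x0,steps):
    T=[]
    for m,p in views:
        ys,xs=np.nonzero(m);q=np.r_[np.c_[xs-.5,ys-.5],np.c_[xs+.5,ys+.5],np.c_[xs-.5,ys+.5],np.c_[xs+.5,ys-.5]]
        T.append((hullimg(q),p))
    f=lambda v:sum(1-(a:=hullimg(proj(model(v),p)),(a&t).sum()/(a|t).sum())[1] for t,p in T)
    x0=np.array(x0,float);sim=np.vstack([x0]+[x0+np.eye(len(x0))[i]*steps[i] for i in range(len(x0))])
    for _ in range(2):
        r=minimize(f,sim[0],method='Nelder-Mead',options=dict(initial_simplex=sim,xatol=1e-5,fatol=1e-5));sim=sim-sim[0]+r.x
    return r.x,r.fun
def world(v,L):
    c,s=np.cos(v[2]),np.sin(v[2]);L=np.asarray(L)
    return np.c_[v[0]+c*L[:,0]-s*L[:,1],v[1]+s*L[:,0]+c*L[:,1],L[:,2]]
def box(t,l=.08,z=(0,.095)):return [(a*l/2,b*t/2,c) for a in(-1,1) for b in(-1,1) for c in z]
E
cat > m.py <<'E'
from h import *
ims={n:cv2.imread(f'pics/{n}0.png')[:,:,::-1].copy() for n in('top','side')};P={n:cams.camera_params(n) for n in ims}
def ray(u,v,z,p):
    d=np.array(p['rotation'])@[(u-p['cx'])/p['fx'],(v-p['cy'])/p['fy'],1];return p['origin']+d*(z-p['origin'][2])/d[2]
R={'blue':((165,212,230,285),(222,230,300,315),.034,(197,248)),'orange':((60,195,135,265),(105,295,200,378),.018,(97,231))}
for c,(rt,rs,t,uv) in R.items():
    V={'top':(mask(ims['top'],c,rt),P['top']),'side':(mask(ims['side'],c,rs),P['side'])}
    g=ray(*uv,.07,P['top'])
    for k in(['top'],['side'],['top','side']):
        best=min((fit(lambda v:world(v,box(t)),[V[n] for n in k],[g[0],g[1],y],[.01,.01,.2]) for y in(.0,.4,-.4)),key=lambda r:r[1])
        print(c,k,np.round(best[0][:2],4),round(np.degrees(best[0][2]),1),round(best[1],3))
for c,rt,rs,uv in(('blue',(345,140,412,240),(295,118,375,195),(381,191)),('orange',(400,160,470,250),(338,110,410,172),(434,207))):
    V=(mask(ims['top'],c,rt),P['top']);g=ray(*uv,.086,P['top'])
    b=min((fit(lambda v:world(v,box(v[3],v[4],(.086,))),[V],[g[0],g[1],y,.06,.11],[.01,.01,.2,.005,.005]) for y in(-.2,.2,-.4)),key=lambda r:r[1])
    print('slot',c,np.round(b[0],4),round(np.degrees(b[0][2]),1),round(b[1],3))
E
python3 m.py
python3 - <<'E'
import cv2,numpy as np
a=cv2.imread('pics/top0.png')[125:260,280:470]
cv2.imwrite('pics/c.png',cv2.resize(a,None,fx=4,fy=4,interpolation=2))
E
```

```text
blue ['top'] [0.4619 0.136 ] 14.2 0.271
blue ['side'] [0.4633 0.1339] 14.3 0.016
blue ['top', 'side'] [0.4622 0.1357] 13.9 0.326
orange ['top'] [0.4966 0.3125] 24.5 0.074
orange ['side'] [0.4981 0.3091] 20.8 0.024
orange ['top', 'side'] [0.4974 0.3096] 21.2 0.163
slot blue [ 0.5498 -0.1852 -0.2803  0.0751  0.1066] -16.1 0.015
slot orange [ 0.5232 -0.275  -0.2933  0.0693  0.1066] -16.8 0.016
```

View pics/c.png

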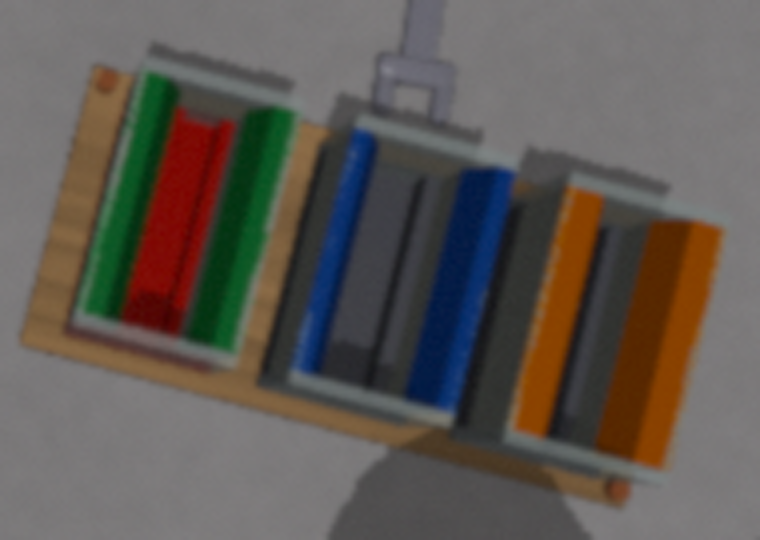

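```bash
cat >> h.py <<'E'
def go(x,y,z,ang):
    """tool-frame shift (cm) and turn to TCP x,y,z with jaw axis at world angle ang"""
    s=sense();R=np.array(s['ee_rot']);d=R.T@(np.array([x,y,z])-s['tcp_pos'])*100
    a=np.degrees(np.arctan2(R[1,1],R[0,1]));t=(a-ang+90)%180-90
    print('t',s['time_s'],'tcp',np.round(s['tcp_pos'],4),'jaw',round(a,1),'w',round(s['gripper_width'],3),'F',np.round(s['wrist_force'],1),'j',np.round(s['joints'],0));print(' shift',np.round(d,2),'turn',round(t,2))
E
python3 -m handwheel '[[-3,3.9,0,0,1],[-3,3.9,0,0,1],[-3,3.9,0,0,1],[-3,3.9,0,0,1],[-3,3.9,0,0,1],[-3,3.9,0,0,1],[-3,3.9,0,0,1],[-3,3.9,0,0,1],[-3,3.9,0,0,1],[-3,3.9,0,0,1]]'
python3 -m handwheel '[[-3,3.9,0,0,1],[-3,3.9,0,0,1],[-3,3.9,0,0,1],[-3,3.9,0,0,1],[-3,3.9,0,0,1],[-3,3.9,0,0,1],[0,0,0,2.7,1],[0,0,0,0,1]]'
python3 -c "
from h import *
go(.463,.134,.28,104)
cv2.imwrite('pics/w1.png',cams.capture('wrist')[:,:,::-1])
print(cams.camera_params('wrist'))"
```

```text
time_s: 1.35
tcp_pos: [0.3548, -0.1375, 0.2922]
ee_rot: [[-0.958, -0.287, 0.0], [-0.287, 0.958, 0.0], [-0.0, 0.0, -1.0]]
wrist_force: [0.8, -0.7, 0.1]
gripper_width: 0.995
time_s: 2.35
tcp_pos: [0.4599, 0.137, 0.2916]
ee_rot: [[-0.97, -0.242, -0.001], [-0.242, 0.97, -0.001], [0.002, -0.0, -1.0]]
wrist_force: [-0.3, 0.1, -0.3]
gripper_width: 0.997
t 2.35 tcp [0.4599 0.137  0.2916] jaw 104.0 w 0.997 F [-0.3  0.1 -0.3] j [  36.    8.  -19.   -0.  -63. -112.]
 shift [-0.23 -0.37  1.16] turn 0.03
{'fx': 325.19226210127806, 'fy': 325.19226210127806, 'cx': 279.17446471841174, 'cy': 212.34195541728945, 'origin': array([0.394624  , 0.12103061, 0.38482316]), 'rotation': array([[-2.42491868e-01,  9.39687506e-01,  2.41215848e-01],
       [ 9.70153294e-01,  2.35012584e-01,  5.97634652e-02],
       [-5.29778285e-04,  2.48508504e-01, -9.68629569e-01]])}
```

View pics/w1.png

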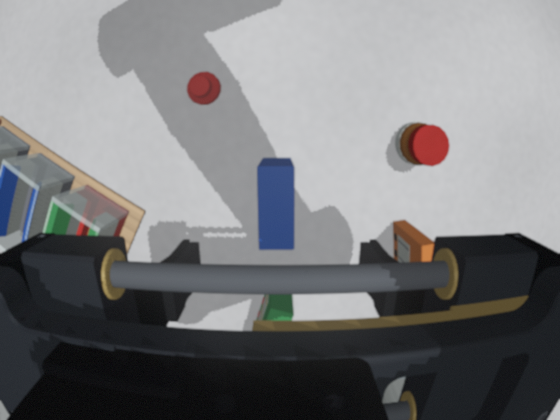

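The wrist view shows the blue top face with corners ≈ (259,165), (293,165), (258,249) and (294,249), parallel to the image axes, so the yaw is good. Next I'll back-project those corners.

```bash
cat >> h.py <<'E'
def wray(uv,z,p):
    a=np.array(uv,float)-[p['cx'],p['cy']];r=np.linalg.norm(a,axis=1);t=r/p['fx']
    d=np.c_[a/r[:,None]*np.sin(t)[:,None],np.cos(t)]@np.array(p['rotation']).T
    return p['origin']+d*((z-p['origin'][2])/d[:,2])[:,None]
E
python3 - <<'E'
from h import *
p=cams.camera_params('wrist')
q=wray([(259,165),(293,165),(294,249),(258,249)],.095,p)
print(np.round(q,4)[:,:2],q.mean(0))
e=np.linalg.norm(q-np.roll(q,-1,0),axis=1);print(e)
for a,b in((0,1),(3,2),(3,0),(2,1)):
    d=q[b]-q[a];print(np.degrees(np.arctan2(d[1],d[0])))
go(q.mean(0)[0],q.mean(0)[1],.130,104)
go(.463,.134,.130,104)
E
```

```text
[[0.4288 0.1108]
 [0.4214 0.1403]
 [0.4983 0.1613]
 [0.5067 0.1281]] [0.46380779 0.13513744 0.095     ]
[0.03039424 0.07973319 0.03429977 0.07980353]
103.9822571334143
104.09024862685064
-167.50364375463533
-164.6982264679921
t 2.4 tcp [0.4599 0.1366 0.2918] jaw 104.0 w 1.001 F [-0.2 -0.  -0. ] j [  36.    8.  -19.   -0.  -63. -112.]
 shift [-0.37 -0.23 16.18] turn 0.01
t 2.4 tcp [0.4599 0.1366 0.2918] jaw 104.0 w 1.001 F [-0.2 -0.  -0. ] j [  36.    8.  -19.   -0.  -63. -112.]
 shift [-0.26 -0.32 16.18] turn 0.01
```

Wrist and side fits agree within about 1 mm. Descending and gripping.

```bash
python3 -m handwheel '[[-0.35,-0.25,4,0,1],[0,0,4,0,1],[0,0,4,0,1],[0,0,3,0,1],[0,0,1.2,0,1],[0,0,0,0,1],[0,0,0,0,0.3],[0,0,0,0,0.3],[0,0,0,0,0.2],[0,0,0,0,0.2]]'
python3 -m handwheel '[[0,0,0,0,0.2],[0,0,0,0,0.2],[0,0,-1,0,0.2],[0,0,-3,0,0.2],[0,0,-4,0,0.2],[0,0,-4,0,0.2],[0,0,-4,0,0.2],[0,0,0,0,0.2]]'
python3 -c "
from h import *
go(.55,-.1846,.29,73.5)"
```

```text
time_s: 3.65
tcp_pos: [0.4642, 0.1352, 0.1306]
ee_rot: [[-0.97, -0.241, 0.001], [-0.241, 0.97, 0.0], [-0.001, 0.0, -1.0]]
wrist_force: [-0.6, 0.5, -0.2]
gripper_width: 0.631
time_s: 4.65
tcp_pos: [0.4651, 0.1357, 0.2938]
ee_rot: [[-0.97, -0.242, 0.007], [-0.242, 0.97, 0.004], [-0.007, 0.002, -1.0]]
wrist_force: [-0.5, 0.1, -3.6]
gripper_width: 0.391
t 4.65 tcp [0.4651 0.1357 0.2938] jaw 104.0 w 0.391 F [-0.5  0.1 -3.6] j [  36.    8.  -19.    0.  -63. -112.]
 shift [ -0.5  -33.13   0.3 ] turn 30.48
```

Gripped (34 mm). Carrying it to above the wide slot, then looking.

```bash
python3 -m handwheel '[[0,-3,0,0,0.2],[0,-4,0,0,0.2],[0,-4,0,0,0.2],[0,-4,0,0,0.2],[0,-4,0,0,0.2],[0,-4,0,0,0.2],[0,-4,0,0,0.2],[0,-4,0,0,0.2],[-0.5,-2.1,0,0,0.2],[0,0,0,5,0.2]]'
python3 -m handwheel '[[0,0,0,8,0.2],[0,0,0,8,0.2],[0,0,0,7,0.2],[0,0,0,2.5,0.2],[0,0,0,0,0.2],[0,0,0,0,0.2]]'
python3 -c "
from h import *
go(.55,-.1846,.29,73.5)
cv2.imwrite('pics/w2.png',cams.capture('wrist')[:,:,::-1])
"
```

```text
time_s: 5.9
tcp_pos: [0.5488, -0.1859, 0.2884]
ee_rot: [[-0.989, -0.151, -0.003], [-0.151, 0.989, 0.001], [0.003, 0.001, -1.0]]
wrist_force: [0.5, 0.8, -2.0]
gripper_width: 0.384
time_s: 6.65
tcp_pos: [0.5487, -0.1846, 0.2896]
ee_rot: [[-0.959, 0.284, -0.001], [0.284, 0.959, 0.0], [0.001, 0.0, -1.0]]
wrist_force: [0.1, 0.6, -3.2]
gripper_width: 0.386
t 6.65 tcp [ 0.5487 -0.1846  0.2896] jaw 73.5 w 0.386 F [ 0.1  0.6 -3.2] j [  -3.   18.   -6.   -0.  -66. -104.]
 shift [-0.12  0.04 -0.04] turn 0.01
```

View pics/w2.png

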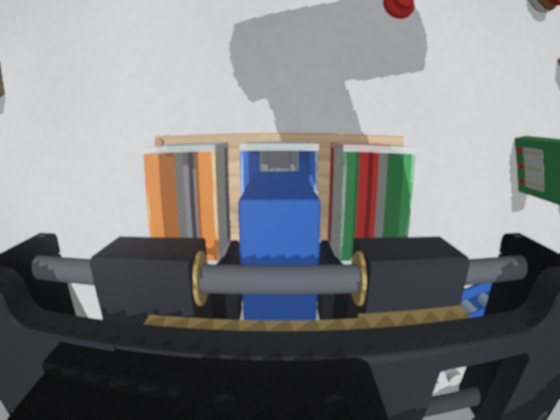

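The view is symmetric: the module end plate spans columns 239–319 and the cassette 240–320, so it is centred and parallel. Lowering.

```bash
python3 -m handwheel '[[-0.1,0,3,0,0.2],[0,0,3,0,0.2],[0,0,2,0,0.2],[0,0,1,0,0.2],[0,0,1,0,0.2],[0,0,0,0,0.2]]'
python3 -m handwheel '[[0,0,0.7,0,0.2],[0,0,0.7,0,0.2],[0,0,0.6,0,0.2],[0,0,0,0,0.2]]'
python3 -c "
from h import *
go(.55,-.1846,.1655,73.5)
"
```

```text
time_s: 7.45
tcp_pos: [0.5497, -0.1852, 0.1899]
ee_rot: [[-0.959, 0.285, -0.001], [0.285, 0.959, 0.0], [0.001, -0.0, -1.0]]
wrist_force: [-1.0, -0.2, -2.5]
gripper_width: 0.388
time_s: 7.95
tcp_pos: [0.5495, -0.1852, 0.1695]
ee_rot: [[-0.959, 0.285, -0.001], [0.285, 0.959, 0.0], [0.001, -0.0, -1.0]]
wrist_force: [-0.2, 1.0, -2.2]
gripper_width: 0.39
t 7.95 tcp [ 0.5495 -0.1852  0.1695] jaw 73.5 w 0.39 F [-0.2  1.  -2.2] j [  -3.   24.  -15.   -0.  -50. -104.]
 shift [-0.04  0.07  0.4 ] turn -0.04
```

```bash
python3 -m handwheel '[[0,0,0.4,0,0.2],[0,0,0,0,0.2],[0,0,0,0,0.7],[0,0,0,0,0.7],[0,0,0,0,0.8],[0,0,0,0,0.8],[0,0,0,0,0.8]]'
python3 -m handwheel '[[0,0,-2,0,0.8],[0,0,-4,0,1],[0,0,-4,0,1],[0,0,-3,0,1],[0,0,0,0,1]]'
python3 -c "
from h import *
cv2.imwrite('pics/s2.png',cams.capture('side')[:,:,::-1])
go(.4977,.3095,.29,111)
"
```

```text
time_s: 8.82
tcp_pos: [0.5499, -0.1852, 0.1664]
ee_rot: [[-0.959, 0.285, 0.0], [0.285, 0.959, -0.0], [-0.0, 0.0, -1.0]]
wrist_force: [0.6, -0.7, -0.0]
gripper_width: 0.785
time_s: 9.45
tcp_pos: [0.5508, -0.1854, 0.2992]
ee_rot: [[-0.959, 0.284, 0.006], [0.284, 0.959, -0.001], [-0.006, 0.001, -1.0]]
wrist_force: [-0.7, 0.6, -0.7]
gripper_width: 0.994
t 9.5 tcp [ 0.55   -0.1851  0.2971] jaw 73.5 w 0.997 F [-0.3  0.9 -0.2] j [  -3.   17.   -6.   -0.  -67. -104.]
 shift [19.1  45.93  0.71] turn -37.55
```

View pics/s2.png

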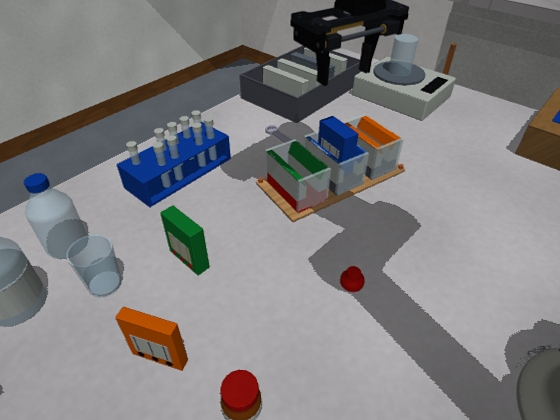

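The blue cassette is seated in its slot at (338,138). Now the orange one.

```bash
python3 -m handwheel '[[1,2.4,0,0,1],[1.7,4,0,0,1],[1.7,4,0,0,1],[1.7,4,0,0,1],[1.7,4,0,0,1],[1.7,4,0,0,1],[1.7,4,0,0,1],[1.7,4,0,0,1],[1.7,4,0,0,1],[1.7,4,0,0,1]]'
python3 -m handwheel '[[1.7,4,0,0,1],[1.7,3.5,0.7,0,1],[0,0,0,-8,1],[0,0,0,-8,1],[0,0,0,-8,1],[0,0,0,-8,1],[0,0,0,-5.5,1],[0,0,0,0,1]]'
python3 -c "
from h import *
go(.4977,.3095,.13,111)
cv2.imwrite('pics/w3.png',cams.capture('wrist')[:,:,::-1])
"
```

```text
time_s: 10.75
tcp_pos: [0.502, 0.2304, 0.2946]
ee_rot: [[-0.959, 0.285, -0.003], [0.285, 0.959, -0.002], [0.002, -0.002, -1.0]]
wrist_force: [0.7, -0.1, 0.1]
gripper_width: 1.0
time_s: 11.75
tcp_pos: [0.4912, 0.3106, 0.2876]
ee_rot: [[-0.934, -0.356, -0.002], [-0.356, 0.934, -0.002], [0.003, -0.001, -1.0]]
wrist_force: [-0.3, 0.3, -0.5]
gripper_width: 0.998
t 11.75 tcp [0.4912 0.3106 0.2876] jaw 110.9 w 0.998 F [-0.3  0.3 -0.5] j [  48.   18.   -6.   -0.  -66. -117.]
 shift [-0.61 -0.32 15.76] turn -0.11
```

View pics/w3.png

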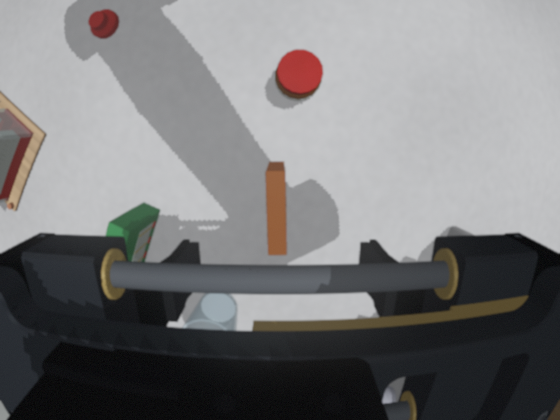

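The orange top face has corners ≈ (267,168), (285,168), (287,254) and (268,254). The red-capped jar and the glass are clear of the descent.

Run:
```python
from h import *
p=cams.camera_params('wrist')
q=wray([(267,168),(285,168),(287,254),(268,254)],.095,p)
print(np.linalg.norm(q-np.roll(q,-1,0),axis=1),q.mean(0))
d=q[0]+q[1]-q[2]-q[3];a=np.degrees(np.arctan2(d[1],d[0]))%180;print('yaw',a)
go(q.mean(0)[0],q.mean(0)[1],.130,a+90)
```

```text
[0.01589052 0.08100021 0.01793711 0.08099869] [0.49776802 0.31113308 0.095     ]
yaw 21.743511559162442
t 11.8 tcp [0.4913 0.3106 0.2879] jaw 110.9 w 1.001 F [0.  0.3 0.1] j [  48.   18.   -6.   -0.  -66. -117.]
 shift [-0.66 -0.17 15.79] turn -0.89
```

```bash
python3 -m handwheel '[[-0.65,-0.2,4,-0.6,1],[0,0,4,0,1],[0,0,4,0,1],[0,0,2.8,0,1],[0,0,1,0,1],[0,0,0,0,1],[0,0,0,0,0.3],[0,0,0,0,0.1],[0,0,0,0,0.1],[0,0,0,0,0.05]]'
python3 -m handwheel '[[0,0,0,0,0.05],[0,0,0,0,0.05],[0,0,0,0,0.05],[0,0,0,0,0.05],[0,0,-1,0,0.05],[0,0,-3,0,0.05],[0,0,-4,0,0.05],[0,0,-4,0,0.05],[0,0,-4,0,0.05],[0,0,0,0,0.05]]'
python3 -c "
from h import *
go(.523,-.2757,.29,73.5)"
```

```text
time_s: 13.05
tcp_pos: [0.4985, 0.3114, 0.1316]
ee_rot: [[-0.93, -0.367, 0.0], [-0.367, 0.93, 0.0], [-0.001, 0.0, -1.0]]
wrist_force: [0.7, 0.7, 0.1]
gripper_width: 0.631
time_s: 14.3
tcp_pos: [0.4995, 0.3122, 0.2959]
ee_rot: [[-0.93, -0.368, 0.007], [-0.368, 0.93, 0.006], [-0.008, 0.003, -1.0]]
wrist_force: [-0.0, 0.2, -1.3]
gripper_width: 0.208
t 14.3 tcp [0.4995 0.3122 0.2959] jaw 111.6 w 0.208 F [-0.   0.2 -1.3] j [  48.   18.   -5.    0.  -67. -116.]
 shift [ 19.44 -55.53   0.26] turn 38.08
```

```bash
python3 -m handwheel '[[1.2,-3.5,0,0,0.05],[1.3,-3.7,0,0,0.05],[1.3,-3.7,0,0,0.05],[1.3,-3.7,0,0,0.05],[1.3,-3.7,0,0,0.05],[1.3,-3.7,0,0,0.05],[1.3,-3.7,0,0,0.05],[1.3,-3.7,0,0,0.05],[1.3,-3.7,0,0,0.05],[1.3,-3.7,0,0,0.05]]'
python3 -m handwheel '[[1.3,-3.7,0,0,0.05],[1.3,-3.7,0,0,0.05],[1.3,-3.7,0,0,0.05],[1.3,-3.7,0,0,0.05],[1.3,-3.7,0,0,0.05],[0,0,0,8,0.05],[0,0,0,8,0.05],[0,0,0,8,0.05],[0,0,0,8,0.05],[0,0,0,6,0.05]]'
python3 -m handwheel '[[0,0,0,0,0.05],[0,0,0,0,0.05]]'
python3 -c "
from h import *
go(.523,-.2757,.29,73.5)
cv2.imwrite('pics/w4.png',cams.capture('wrist')[:,:,::-1])"
```

```text
time_s: 15.55
tcp_pos: [0.5129, -0.0795, 0.2904]
ee_rot: [[-0.93, -0.367, -0.002], [-0.367, 0.93, 0.0], [0.002, 0.001, -1.0]]
wrist_force: [0.7, -0.3, 0.4]
gripper_width: 0.199
time_s: 16.8
tcp_pos: [0.5206, -0.274, 0.2901]
ee_rot: [[-0.958, 0.287, -0.002], [0.287, 0.958, 0.001], [0.002, 0.0, -1.0]]
wrist_force: [1.3, 0.1, -0.6]
gripper_width: 0.202
time_s: 17.05
tcp_pos: [0.521, -0.2741, 0.2907]
ee_rot: [[-0.96, 0.282, -0.001], [0.282, 0.96, 0.0], [0.001, 0.0, -1.0]]
wrist_force: [0.1, -0.4, -1.9]
gripper_width: 0.204
t 17.05 tcp [ 0.521  -0.2741  0.2907] jaw 73.6 w 0.204 F [ 0.1 -0.4 -1.9] j [-12.  19.  -5.  -0. -67. -94.]
 shift [-0.24 -0.09  0.07] turn 0.14
```

View pics/w4.png

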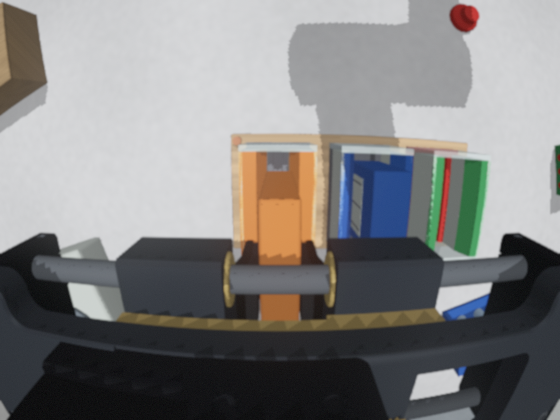

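The slot gap mid is at column ~277.5 against cassette ~280, i.e. about 1–2 mm to the left. That matches the computed −0.9 mm, so I'll shift about −1.2 mm and lower.

```bash
python3 -m handwheel '[[-0.25,-0.12,3,0,0.05],[0,0,3,0,0.05],[0,0,2,0,0.05],[0,0,1,0,0.05],[0,0,1,0,0.05],[0,0,0,0,0.05]]'
python3 -m handwheel '[[0,0,0.7,0,0.05],[0,0,0.7,0,0.05],[0,0,0.6,0,0.05],[0,0,0,0,0.05]]'
python3 -c "
from h import *
go(.523,-.2757,.1665,73.5)
"
```

```text
time_s: 17.85
tcp_pos: [0.5232, -0.2761, 0.1909]
ee_rot: [[-0.959, 0.283, -0.001], [0.283, 0.959, 0.0], [0.001, -0.0, -1.0]]
wrist_force: [-0.8, -0.1, -1.6]
gripper_width: 0.201
time_s: 18.35
tcp_pos: [0.523, -0.276, 0.1706]
ee_rot: [[-0.959, 0.283, -0.001], [0.283, 0.959, 0.0], [0.001, -0.0, -1.0]]
wrist_force: [-0.2, 0.3, -1.5]
gripper_width: 0.203
t 18.35 tcp [ 0.523  -0.276   0.1706] jaw 73.6 w 0.203 F [-0.2  0.3 -1.5] j [-12.  25. -14.  -0. -51. -94.]
 shift [0.01 0.03 0.41] turn 0.06
```

```bash
python3 -m handwheel '[[0,0,0.4,0,0.05],[0,0,0,0,0.05],[0,0,0,0,0.6],[0,0,0,0,0.6],[0,0,0,0,0.7],[0,0,0,0,0.7],[0,0,0,0,0.7]]'
python3 -m handwheel '[[0,0,-2,0,0.7],[0,0,-4,0,0.7],[0,0,-4,0,0.7],[0,0,-4,0,0.7],[6,0,0,0,0.7],[6,0,0,0,0.7],[4,0,0,0,0.7],[0,0,0,0,0.7],[0,0,0,0,0.7]]'
python3 - <<'E'
from h import *
a=cams.capture('top');s=cams.capture('side');cv2.imwrite('pics/top5.png',a[:,:,::-1])
p=cams.camera_params('side')
for c,roi,t,g in(('blue',(300,100,375,195),.034,(.55,-.1846)),('orange',(338,90,410,172),.018,(.523,-.2757))):
    # predicted top corners of the cassette if seated
    print(c,np.round(proj(world([*g,-.288],box(t,z=(.129,))),p)).tolist())
x=cv2.resize(s[90:220,250:430],None,fx=4,fy=4,interpolation=2)
cv2.imwrite('pics/s5.png',x[:,:,::-1]);print(sense()['tcp_pos'],sense()['time_s'])
E
```

```text
time_s: 19.23
tcp_pos: [0.5233, -0.2761, 0.1673]
ee_rot: [[-0.959, 0.283, 0.0], [0.283, 0.959, -0.0], [-0.0, -0.0, -1.0]]
wrist_force: [0.1, -0.5, -0.2]
gripper_width: 0.658
time_s: 20.35
tcp_pos: [0.3704, -0.231, 0.3078]
ee_rot: [[-0.959, 0.283, 0.002], [0.283, 0.959, -0.001], [-0.002, -0.0, -1.0]]
wrist_force: [0.3, 0.5, 0.8]
gripper_width: 0.703
blue [[358.0, 133.0], [344.0, 138.0], [332.0, 115.0], [318.0, 119.0]]
orange [[391.0, 120.0], [385.0, 123.0], [364.0, 104.0], [358.0, 106.0]]
[ 0.37085694 -0.23106839  0.30724704] 20.45
```

View pics/s5.png

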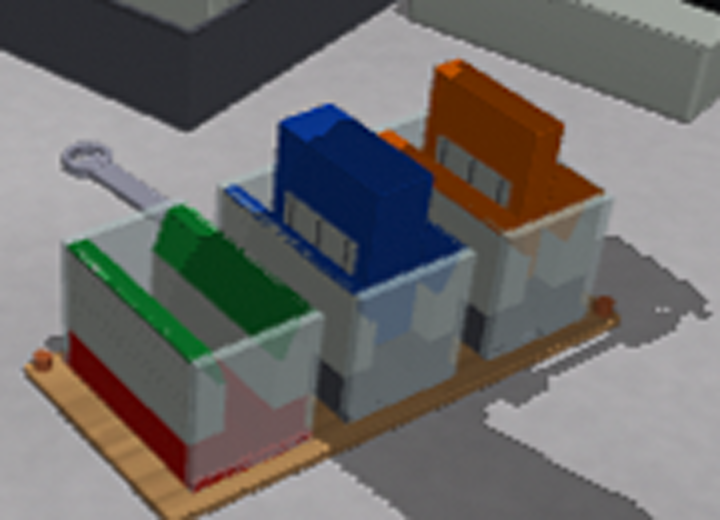

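View pics/top5.png

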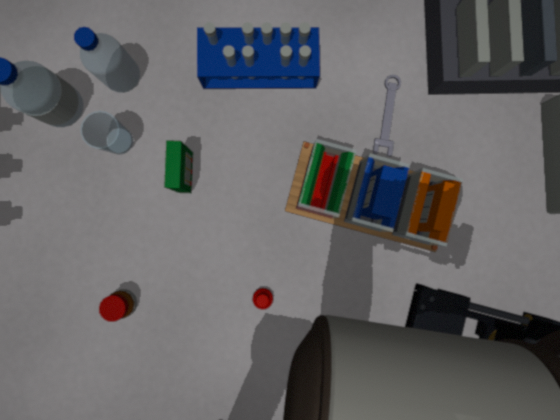

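Both cassettes stand in their slots. The blue top corners are seen at about (358,135) and (320,120), against (358,133) and (318,119) predicted for a seated cassette. Orange is at about (390,121) and (359,107), against (391,120) and (358,106). The arm is clear.

```bash
python3 -c "
from station import job
print(job.finish_job())"
```

```text
the job is handed in; nothing more can be done
None
```

Both cassettes are in the slots made for them and released: the thick blue one in the blue-lipped slot and the thin orange one in the orange-lipped slot. I handed the job in at about 20.5 s of the 64 s allowed.

- **Seating:** In the last side view, the top corners of both cassettes lie within about 2 px of where they should be if resting on the ledges. Both look upright and in line with their slots.
- **Forces:** In the readings after each move, the wrist force stayed at only a few newtons. It fell to about zero when I let go of each cassette.
- **Arm:** It had backed off to 0.31 m height and was touching nothing. The green cassette was not touched.
- **Disagreements:** The top-camera fits of the two cassettes were poorer than the others because of imperfect colour masks, and were off by up to 3 mm and 3°. I relied on the side and wrist fits, which agreed to about 1 mm for blue and 2 mm for orange. No check failed.

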